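# Draw the spent filter cartridge out of the water tank with its screw-in puller

### The job

The filter cartridge in the bottom of the coffee machine's clear water tank is spent: take the puller from its stand, feel its threaded end into the threaded hole in the cartridge's top and screw it gently home, clockwise, until its collar meets the cartridge. Then draw the cartridge straight up out of its tight seat and clear of the tank, and stand it gently upright near the middle of the plate, leaving the puller screwed in. Never force it: do not ram or jam the thread, lean on the cartridge or knock it on the tank; keep it upright, keep the fingers off it, and do not disturb the dark mug or the white cup.

Things in the scene. Friction and masses are not known exactly. Their poses are not given: they have to be found in the camera images.
- puller_grip (a point): Centre of the flat handle of the puller, a grey plastic rod of 146 mm and 60 g that stands upright in its stand; z points up along the rod. The handle is a paddle 36 mm wide (along its x), 12 mm thick (along its y: grip these two faces) and 48 mm high; this point lies 122.5 mm above the tip.
- puller_collar (a point): Centre of the underside of the puller's 33 mm round collar, 28.5 mm above the tip and 94 mm below the handle's centre. The collar hangs on the stand's top, 36 mm above the worktop; the tip is loose in the stand's hole (lift 35 mm to clear it). Screwed home, it lies on the cartridge's top.
- puller_thread (a point): Point on the puller's axis, 22 mm above its tip, amid its thread: three round ridges, 21 mm over them, from 16.5 to 27.6 mm above the tip, on a 16 mm pilot whose lowest 13 mm taper to a 7 mm tip. Right-handed: a full turn clockwise from above feeds it down 19.5 mm; it starts every third of a turn, at a turn that is not given: feel for it.
- puller: The whole puller; origin at its tip, z up along its axis, y across the handle's thickness. Loaded with the cartridge and carried fast, it swings in a two-finger grip.
- cartridge_mouth (a point): Centre of the flat top of the cartridge, at the mouth of its threaded hole (32 mm deep, a steel bush in its upper part); z up along its axis. The thread lies 1 to 12 mm below the top and leaves an 18 mm opening, so the pilot has 1 mm of play; a plain 18 mm hole below it guides the pilot. The turn at which this thread starts differs each time and is not given.
- cartridge_thread (a point): Point on the axis 6 mm below the cartridge's top, amid its thread. The ridges meet with the puller's collar 3.5 to 11 mm above the top. Turning clockwise under a few newtons downward then feeds it down 19.5 mm a turn, for up to about 0.6 of a turn, with about 1 mm of axial play, until the collar stops hard on the top; turning on past that jams it.
- cartridge_foot (a point): Centre of the underside of the cartridge's 34 mm spigot, 54 mm below its top. Its lowest 12 mm sit in the seat on the tank's floor, keyed by two lugs (it cannot turn) and gripped by a rubber seal. It takes about 10 to 20 N to draw it up the first 9 mm, then only its weight.
- cartridge: The filter cartridge, a white plastic cylinder of 44 mm diameter on a 34 mm spigot, 54 mm high, 120 to 220 g; origin at the centre of its underside, z up along its axis.
- tank: Tank station: dark dock 150 x 134 x 24 mm on suction feet (it does not move) with a clear tank of 118 (x) by 104 mm (y) outside, walls 4 mm, open at the top. Origin at the centre of the dock's underside, on the worktop, z up. Tank floor 30 mm and rim 130 mm above it. The cartridge sits in the centre of the floor.
- plate: Round cream plate, 204 mm across, does not move; origin at the centre of its underside, on the worktop. Its upper face is about 8 mm above the worktop in the middle and rises gently to 17 mm at the edge.
- mug_navy: Dark mug, 71 mm across and 87 mm high, origin at its underside. Not to be disturbed.
- cup_white: Small white cup with an ear, 60 mm across and 56 mm high, origin at its underside. Not to be disturbed.
There are look-alikes about, which are no part of the job. Leave any green or pink look-alike of the puller alone.

How it is judged:
By the outcome, as a careful person would: the job done as asked, in the order asked, and still so for the second after the job is handed in, with the robot touching nothing.
It also fails if it takes over 72 s, if anything falls off the work surface, if the arm or the gripper's body presses on something with over 40 N, if the wrist force passes 120 N, or if a joint passes its speed limit or range.

### The arm

A 6-joint arm with a two-finger parallel gripper is mounted at the origin on a cart in front of the work surface, level with it; the furniture and walls round the work are solid. World frame = base frame: x ahead of the robot, y to its left, z up, the work surface at z = 0. Lengths are in m, angles in rad, forces in N, time in s.
With the tool pointing down it reaches from about 0.25 to 0.725 m from the base axis. Payload 4 kg.
Tool frame: the origin (TCP) lies on the front face of the gripper's body, between the roots of the fingers; the fingertips stand 73 mm ahead of it and the grasp point (between the pads) lies 54 mm ahead of it; z points along the fingers, y is the line along which they close (so a half turn about z gives the same grasp; the last joint's range is limited). The gripper opens to 85 mm and grips with 20 to 120 N. Pads are 22 mm wide; open, the fingers measure 114 mm over their backs; the gripper's body (76 mm by 85 mm) begins 54 mm behind the grasp point. The pads swing forward as they close: fully open they stand 13 mm farther back than shut.
Start: joints at [0, 0.241, 0.005, 1.335, 0, 1.571], TCP at [0.5, -0, 0.304] pointing down, gripper open.
Joint ranges: [-2.72, 2.72], [-1.05, 1.87], [-1.09, 1.28], [-1.99, 2.15], [-1.42, 1.44], [-3.14, 3.14]. Speed limits (rad/s): [2.79, 2.79, 3.14, 3.14, 3.14, 3.14].

### API

Orientations are given as a unit quaternion [x, y, z, w].
In Python, from workcell import bot gives the robot as it stands. The module is installed in compiled form; this text tells all that it offers.
- The arm moves only by the tool step_arm, never from a script. Its argument "rows" is a list of rows, each a list of 2 entries, a list of its own where there are three numbers: the shift along the tool's x, y, z in mm, then the turn about the tool's z in degrees. A call has 1 to 12 rows; each row is the pose to reach, as a shift and turn from the pose commanded when the call began, along the tool's axes at that moment; what a row does not reach only later rows make up. A row lasts 1/8 s, in which the tool goes at most 62.5 mm and 10.7 degrees, less where a joint would pass 70% of its speed; a pose out of reach is approached as far as the arm can. A call with a gripper value outside its range is refused whole. "claw" is the gripper's target within -1 to 1 (shut at 1, half-way at 0, fully open at -1), set as the call begins (left out, the last holds). The fingers move at their own pace and stop on an object; the grip force is fixed at half the most. Time passes only in rows, so rows that repeat a pose let the fingers close. It gives the time, the measured TCP pose, the force, the opening and the grip force at its end, in the units of the state.
- bot.get_obs(): the state, without advancing time (a new reading comes with each control period).
- bot.camera(name): name is "scene" or "side" or "wrist"; returns (picture, depth): 480x640x3 uint8, red, green, blue; 480x640 float32, m along the optical axis (not along the pixel's ray), 0 where there is no reading.
- bot.camera_params(name): a dict with "fx", "fy", "cx", "cy" (pixels), "pose" (4x4, takes a point from camera to world coordinates). Camera axes: x right, y up, looking along -z (the intrinsics and any distortion apply to the point x, -y, -z); pixel columns grow to the right and rows downward; lengths in m; the calibration is good to about 2 mm. The wrist camera is an equidistant fisheye: a pixel r from the principal point sees the ray r / f radians off the axis. A picture is of the moment at which its call begins: read the wrist's pose just before it. camera_params takes no time and is no camera call; for the wrist camera it gives the pose at the moment of the call.
- bot.job_done(): hands the job in; it is judged then, once.
Trained networks look in the newest picture that a camera, given by its name, has taken for a name from the list of things; names that differ only in an ending like _2 or _b are one class to them, and where a whole thing is asked for, a point or a joint stands for the part that bears it (a point fixed in the world has none). Each returns a list of dicts, best first, with "score" (0 to 1); they miss things now and then, are a little off and sometimes report something else, mostly with a low value. They report only what shows in the picture. A call takes as long as a camera call. They do not tell look-alikes from the thing itself.
- bot.trace(target, camera): "pixels" (480x640 bool, what is visible of it) and "uv" ([column, row] in pixels, amid what is visible of it).
The state is a dict: "clock": time; "joint_pos": joint angles; "joint_vel": joint speeds; "tau": joint torques, N m; "eef_pos": TCP position; "tool_rot": TCP orientation; "ft_force": force on the tool from outside, world axes, zero at the start; "ft_torque": the same for the moment, N m; "grip_width": finger opening in m; "grasp_force": force on a finger pad.
Only numpy, scipy, OpenCV 4.12 (cv2) and the standard library are available. Lean on these libraries where they do the work, as an engineer would, in place of code of your own. Each camera call takes 0.05 s, during which the arm holds its last target. There are 200 camera calls.

## Working session

There is one attempt and no reset: what is moved stays moved. The work goes in short steps, Python scripts to look and compute and a tool call to move; the robot and the scene stay as the last step left them, time stands still between calls to the robot, and variables do not carry over. Pictures are saved under pics/ and viewed, at most 10 in all, crops included, and the job is handed in when it is done.

Besides the shell and the picture viewer there is one more tool, called after "Request:" as name([rows], argument=value, ...), one row to a line, values as JSON. step_arm: Moves the arm, as the interface text tells. Its arguments: {"type":"object","properties":{"rows":{"type":"array"},"claw":{"type":"number"}},"required":["rows"]}

```bash
mkdir -p pics
cat > h.py <<'E'
import numpy as np, cv2
from workcell import bot
def px2w(cam,uv,d):
    p=bot.camera_params(cam); u,v=np.asarray(uv,float).T
    X=np.stack([(u-p["cx"])/p["fx"]*d,-(v-p["cy"])/p["fy"]*d,-d,np.ones_like(d)])
    return (np.array(p["pose"])@X)[:3].T
def cloud(cam,mask,depth):
    r,c=np.nonzero(mask&(depth>0)); return px2w(cam,np.c_[c,r],depth[r,c].astype(float))
E
python3 - <<'E'
from h import *
o=bot.get_obs(); print(o["clock"],o["eef_pos"],o["tool_rot"],o["grip_width"])
for cam in ["scene","side"]:
    im,d=bot.camera(cam); cv2.imwrite(f"pics/{cam}0.png",im[:,:,::-1]); np.savez(f"{cam}0.npz",im=im,d=d)
    for t in ["puller","puller_grip","puller_collar","cartridge","cartridge_mouth","tank","plate","mug_navy","cup_white"]:
        for r in bot.trace(t,cam)[:4]:
            P=cloud(cam,r["pixels"],d)
            print(cam,t,round(r["score"],2),np.round(r["uv"]),r["pixels"].sum(),np.round(np.median(P,0),3) if len(P) else None, np.round(np.percentile(P,[2,98],axis=0),3).tolist() if len(P) else None)
E
```

```text
0.0 [4.99521767e-01 1.47035117e-06 3.03007264e-01] [ 0.70709126  0.70712152 -0.00075397 -0.00073415] 0.08573639654978331
scene puller 0.8 [404. 252.] 265 [ 0.66  -0.31   0.089] [[0.65, -0.323, -0.001], [0.768, -0.258, 0.149]]
scene puller 0.58 [387. 262.] 341 [ 0.592 -0.304  0.1  ] [[0.583, -0.32, -0.001], [0.703, -0.247, 0.148]]
scene puller 0.51 [288. 262.] 295 [ 0.429 -0.077  0.091] [[0.415, -0.087, -0.001], [0.495, -0.002, 0.156]]
scene puller_grip 0.78 [287. 257.] 258 [ 0.428 -0.077  0.111] [[0.414, -0.085, 0.039], [0.446, -0.06, 0.157]]
scene puller_grip 0.78 [389. 259.] 257 [ 0.591 -0.305  0.109] [[0.582, -0.318, 0.031], [0.599, -0.288, 0.148]]
scene puller_grip 0.52 [403. 248.] 221 [ 0.659 -0.31   0.102] [[0.65, -0.322, 0.028], [0.673, -0.296, 0.149]]
scene puller_collar 0.76 [392. 264.] 286 [ 0.592 -0.306  0.105] [[0.582, -0.319, 0.018], [0.604, -0.29, 0.148]]
scene puller_collar 0.59 [399. 252.] 233 [ 0.66  -0.31   0.103] [[0.65, -0.323, 0.012], [0.696, -0.29, 0.149]]
scene puller_collar 0.53 [286. 257.] 277 [ 0.429 -0.077  0.103] [[0.415, -0.086, 0.015], [0.497, -0.004, 0.
[... 1979 characters left out ...]
 [ 0.502 -0.447  0.083] [[0.48, -0.471, 0.061], [0.518, -0.43, 0.089]]
side cartridge_mouth 0.6 [219. 184.] 1621 [0.44  0.426 0.012] [[0.35, 0.331, 0.005], [0.531, 0.512, 0.022]]
side tank 0.72 [400. 345.] 4090 [ 0.486 -0.456  0.07 ] [[0.422, -0.522, 0.014], [0.567, -0.389, 0.132]]
side plate 0.87 [217. 185.] 1593 [0.438 0.426 0.012] [[0.348, 0.331, 0.005], [0.529, 0.509, 0.022]]
side mug_navy 0.76 [418. 407.] 1259 [ 0.436 -0.608  0.058] [[0.377, -0.652, 0.007], [0.462, -0.579, 0.089]]
side cup_white 0.91 [266. 254.] 422 [0.399 0.026 0.039] [[0.37, -0.009, 0.004], [0.425, 0.058, 0.058]]
side cup_white 0.18 [396. 336.] 265 [ 0.502 -0.447  0.083] [[0.459, -0.481, 0.056], [0.521, -0.427, 0.13]]
```

Run:
```python
import cv2
a=cv2.imread("pics/scene0.png"); b=cv2.imread("pics/side0.png")
c=cv2.resize(a[200:420,240:500],None,fx=2.7,fy=2.7,interpolation=cv2.INTER_CUBIC)
cv2.imwrite("pics/crop.png",c)
```

```text
(no output)
```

View pics/scene0.png

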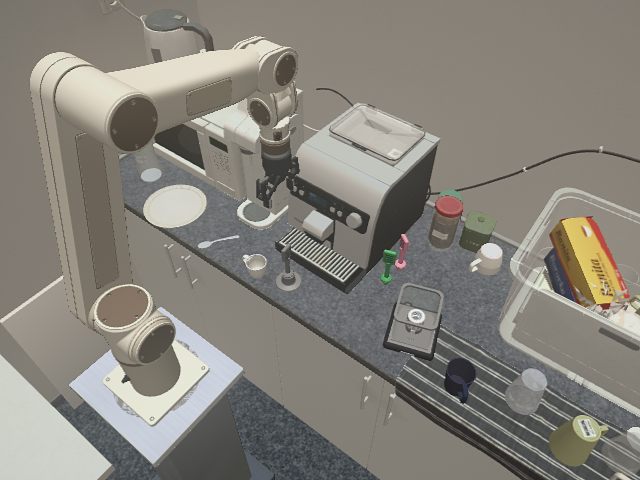

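View pics/crop.png

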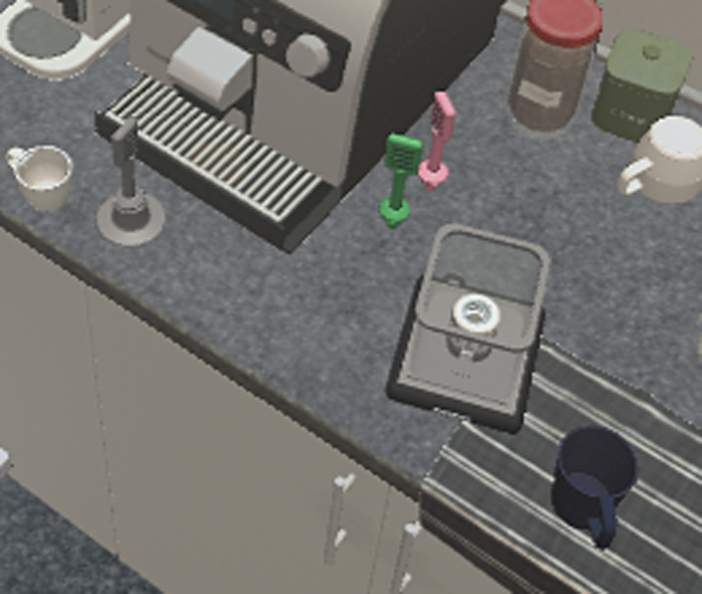

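Three candidates: grey in its round stand at (287,257), green (389,262), pink (403,250). The grey one fits (grey, standing in a stand). The crop confirms it. Cartridge with its hole is at (415,315), in the tank.

Run:
```python
from h import *
C={}
for cam in ["scene","side"]:
    z=np.load(f"{cam}0.npz"); C[cam]=cloud(cam,z["d"]>0,z["d"])
for cam,P in C.items():
    print(cam)
    near=np.hypot(P[:,0]-.43,P[:,1]+.075)<.04
    for lo,hi in [(.04,.075),(.08,.1),(.11,.125),(.125,.14),(.14,.16)]:
        Q=P[near&(P[:,2]>lo)&(P[:,2]<hi)]
        if len(Q)<5: continue
        (c,s,a)=cv2.minAreaRect((Q[:,:2]*1000).astype(np.float32))
        print(lo,hi,len(Q),Q.mean(0).round(4),np.round(c,1),np.round(s,1),round(a,1))
    # machine front
    for lo,hi in [(.0,.06),(.06,.15),(.15,.25),(.25,.4)]:
        for y0 in (-.25,-.2,-.15,-.1,-.05,0,.05):
            Q=P[(P[:,2]>lo+.01)&(P[:,2]<hi)&(abs(P[:,1]-y0)<.025)&(P[:,0]>.45)&(P[:,0]<.75)]
            if len(Q)>8: print("mach",lo,y0,len(Q),np.percentile(Q[:,0],3).round(3),end="; ")
    print()
    # tank rim
    Q=P[(P[:,2]>.122)&(P[:,2]<.14)&(abs(P[:,0]-.495)<.11)&(abs(P[:,1]+.453)<.1)]
    print("rim",len(Q),np.round(cv2.minAreaRect((Q[:,:2]*1000).astype(np.float32))[0:2],1),cv2.minAreaRect((Q[:,:2]*1000).astype(np.float32))[2])
    Q=P[(P[:,2]>.078)&(P[:,2]<.092)&(np.hypot(P[:,0]-.5,P[:,1]+.45)<.035)]
    print("top",len(Q),np.round(cv2.minAreaRect((Q[:,:2]*1000).astype(np.float32))[0:2],1),Q[:,2].mean(), cv2.minEnclosingCircle((Q[:,:2]*1000).astype(np.float32)))
```

```text
scene
0.04 0.075 94 [ 0.4292 -0.0765  0.05  ] [428.8 -77. ] [31.9 31.8] 45.5
0.08 0.1 16 [ 0.4293 -0.0762  0.0909] [429.9 -77.2] [ 6.9 12. ] 48.1
0.11 0.125 31 [ 0.4276 -0.0783  0.1181] [428.1 -78.4] [11.6 31.7] 76.1
0.125 0.14 30 [ 0.4265 -0.0771  0.1314] [428.7 -77.3] [11.5 32. ] 72.6
0.14 0.16 71 [ 0.4294 -0.0758  0.1499] [430.7 -75.1] [39.  12.2] 5.4
mach 0.0 -0.25 489 0.491; mach 0.0 -0.2 476 0.489; mach 0.0 -0.15 485 0.49; mach 0.0 -0.1 457 0.49; mach 0.0 -0.05 402 0.492; mach 0.0 0 383 0.494; mach 0.0 0.05 19 0.477; mach 0.06 -0.25 685 0.567; mach 0.06 -0.2 323 0.565; mach 0.06 -0.15 349 0.524; mach 0.06 -0.1 105 0.513; mach 0.06 -0.05 23 0.493; mach 0.06 0 248 0.57; mach 0.06 0.05 85 0.571; mach 0.15 -0.25 890 0.574; mach 0.15 -0.2 468 0.555; mach 0.15 -0.15 581 0.512; mach 0.15 -0.1 747 0.509; mach 0.15 -0.05 421 0.516; mach 0.15 0 365 0.545; mach 0.15 0.05 32 0.577; mach 0.25 -0.25 808 0.6; mach 0.25 -0.2 1166 0.6; mach 0.25 -0.15 1098 0.601; mach 0.25 -0.1 1039 0.602; mach 0.25 -0.05 1180 0.477; mach 0.25 0 1562 0.457; mach 0.25 0.05 182 0.621; 
rim 512 [[ 501.4 -449.7]
 [
[... 691 characters left out ...]
ch 0.06 -0.25 1127 0.567; mach 0.06 -0.2 295 0.564; mach 0.06 -0.15 369 0.519; mach 0.06 -0.1 124 0.512; mach 0.06 0 67 0.572; mach 0.06 0.05 75 0.571; mach 0.15 -0.25 1490 0.575; mach 0.15 -0.2 455 0.554; mach 0.15 -0.15 553 0.512; mach 0.15 -0.1 664 0.508; mach 0.15 -0.05 361 0.513; mach 0.15 0 318 0.569; mach 0.15 0.05 63 0.575; mach 0.25 -0.25 1097 0.601; mach 0.25 -0.2 1203 0.599; mach 0.25 -0.15 1041 0.6; mach 0.25 -0.1 966 0.6; mach 0.25 -0.05 1130 0.477; mach 0.25 0 1683 0.456; mach 0.25 0.05 221 0.604; 
rim 639 [[ 500.3 -447.9]
 [ 126.9  111.3]] 18.626943588256836
top 188 [[ 499.6 -448.3]
 [  42.7   40.3]] 0.08374978209192743 ((500.4072265625, -448.75408935546875), 22.6978759765625)
```

Request:
step_arm([
  [[-38,-35,0],10],
  [[-76,-70,0],20],
  [[-76,-70,0],20],
])

```text
clock: 1.38
eef_pos: [0.428, -0.0776, 0.3041]
tool_rot: [0.82, 0.572, -0.0, -0.0]
ft_force: [1.4, -0.8, 0.1]
grip_width: 0.0856
grasp_force: 0.0
```

Run:
```python
from h import *
o=bot.get_obs(); print(o["clock"],o["eef_pos"].round(4),o["tool_rot"],np.round(o["joint_pos"],3),o["ft_force"])
p=bot.camera_params("wrist"); print(p)
im,d=bot.camera("wrist"); cv2.imwrite("pics/w1.png",im[:,:,::-1]); np.savez("w1.npz",im=im,d=d,pose=p["pose"])
```

```text
1.375 [ 0.428  -0.0776  0.3041] [ 8.20343325e-01  5.71871251e-01 -3.10126296e-04 -7.25290555e-05] [-0.179  0.112 -0.152  1.307 -0.     1.745] [ 1.44593358 -0.82744186  0.06428236]
{'fx': 371.64829954431775, 'fy': 371.64829954431775, 'cx': 314.478139450477, 'cy': 242.80099948233487, 'pose': array([[ 0.93846249,  0.33179876,  0.09590489,  0.45158855],
       [-0.34537708,  0.90289868,  0.25590748, -0.01369421],
       [-0.00168261, -0.27328292,  0.96193223,  0.37472436],
       [ 0.        ,  0.        ,  0.        ,  1.        ]])}
```

View pics/w1.png

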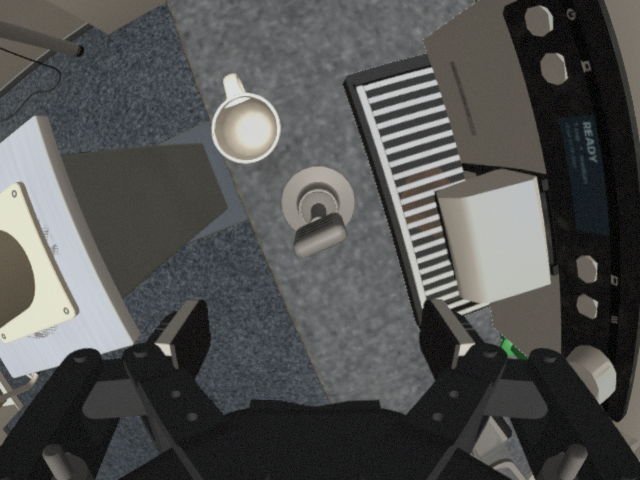

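```bash
cat >> h.py <<'E'
def fish(d,pose,p,mask=None):
    r,c=np.nonzero((d>0) if mask is None else mask&(d>0))
    xy=np.c_[c-p["cx"],r-p["cy"]]/p["fx"]; th=np.linalg.norm(xy,axis=1)+1e-9
    z=d[r,c].astype(float); k=np.tan(th)/th*z
    X=np.stack([xy[:,0]*k,-xy[:,1]*k,-z,np.ones_like(z)]); ok=th<1.3
    return (np.array(pose)@X)[:3].T[ok],r[ok],c[ok]
def rect(Q):
    c,s,a=cv2.minAreaRect((Q[:,:2]*1000).astype(np.float32)); return np.round(c,1),np.round(s,1),round(a,1)
E
python3 - <<'E'
from h import *
z=np.load("w1.npz"); P,r,c=fish(z["d"],z["pose"],bot.camera_params("wrist"))
near=np.hypot(P[:,0]-.43,P[:,1]+.075)<.04
for lo,hi in [(.04,.06),(.11,.145),(.148,.153),(.153,.16)]:
    Q=P[near&(P[:,2]>lo)&(P[:,2]<hi)]
    if len(Q)>5: print(lo,len(Q),Q.mean(0).round(4),rect(Q))
    if lo==.153:
        print(rect(Q[abs(Q[:,2]-np.median(Q[:,2]))<.0015]), np.median(Q[:,2]))
E
```

```text
0.04 613 [ 0.433  -0.0681  0.0453] (array([432.4, -69.3]), array([24.3, 32. ]), 89.3)
0.11 521 [ 0.4337 -0.0676  0.1295] (array([433.1, -68.2]), array([ 5.3, 34.5]), 89.0)
0.148 353 [ 0.4335 -0.0709  0.1514] (array([432.6, -73.2]), array([35.2, 12.7]), 5.0)
0.153 645 [ 0.4326 -0.073   0.1541] (array([432.5, -73.1]), array([33. , 10.3]), 6.0)
(array([432.5, -73.1]), array([33. , 10.3]), 6.0) 0.15407179951567296
```

Request:
step_arm([
  [[0,0,0],-10.5],
  [[0,0,0],-21],
  [[0,0,10],-31.5],
  [[0,0,20],-42],
  [[0,0,30],-52.5],
  [[0,0,40],-63],
  [[0,0,50],-73.5],
  [[0,0,60],-84],
  [[0,0,60],-94.5],
  [[0,0,60],-105],
  [[0,0,60],-115],
  [[0,0,60],-115],
])

```text
clock: 2.92
eef_pos: [0.431, -0.0752, 0.2439]
tool_rot: [-0.044, 0.999, 0.0, 0.0]
ft_force: [-0.4, -0.1, -0.5]
grip_width: 0.0853
grasp_force: 0.0
```

Run:
```python
from h import *
p=bot.camera_params("wrist"); im,d=bot.camera("wrist"); o=bot.get_obs(); print(o["clock"],o["eef_pos"].round(4),o["tool_rot"].round(4),np.round(o["joint_pos"],3),o["ft_force"])
P,r,c=fish(d,p["pose"],p)
near=np.hypot(P[:,0]-.43,P[:,1]+.075)<.04
Q=P[near&(P[:,2]>.15)&(P[:,2]<.16)]; print(len(Q),rect(Q),np.median(Q,0))
```

```text
2.975 [ 0.4308 -0.0754  0.2439] [-4.310e-02  9.991e-01  1.000e-04  2.000e-04] [-0.173  0.155 -0.263  1.152  0.    -0.26 ] [-0.4158049  -0.15874584 -0.24221918]
1543 (array([431.6, -73.4]), array([34.5, 12. ]), 3.5) [ 0.43035407 -0.07365732  0.15352724]
```

Request:
step_arm([
  [[-1,1,15],1],
  [[-1,1,35],1],
  [[-1,1,52],1],
  [[-1,1,60],1],
  [[-1,1,60],1],
])

```text
clock: 3.6
eef_pos: [0.4309, -0.0747, 0.1836]
tool_rot: [-0.035, 0.999, 0.0, -0.0]
ft_force: [-0.7, 0.3, 0.0]
grip_width: 0.0854
grasp_force: 0.0
```

Request:
step_arm([
  [[0,0,0],0],
  [[0,0,0],0],
  [[0,0,0],0],
  [[0,0,0],0],
  [[0,0,0],0],
  [[0,0,0],0],
], claw=1)

```text
clock: 4.35
eef_pos: [0.4309, -0.0748, 0.184]
tool_rot: [-0.035, 0.999, 0.0, 0.0]
ft_force: [-0.3, 0.3, 0.7]
grip_width: 0.0115
grasp_force: 59.5
```

Request:
step_arm([
  [[0,0,-10],0],
  [[0,0,-30],0],
  [[0,0,-55],0],
  [[0,0,-80],0],
  [[0,0,-105],0],
  [[0,0,-130],0],
  [[0,0,-150],0],
  [[0,0,-150],0],
])

```text
clock: 5.35
eef_pos: [0.4316, -0.0752, 0.3358]
tool_rot: [-0.035, 0.999, -0.001, 0.002]
ft_force: [0.3, 0.0, -1.4]
grip_width: 0.0115
grasp_force: 59.4
```

Request:
step_arm([
  [[-2,-15,0],-10],
  [[-6,-45,0],-20.5],
  [[-10,-85,0],-31],
  [[-15,-130,0],-41.5],
  [[-20,-175,0],-52],
  [[-25,-220,0],-62.5],
  [[-30,-265,0],-73],
  [[-35,-305,0],-83.5],
  [[-39,-340,0],-94],
  [[-42,-365,0],-104.5],
  [[-43,-378,0],-115],
  [[-43,-378,0],-125],
])

```text
clock: 6.85
eef_pos: [0.4997, -0.4501, 0.3314]
tool_rot: [0.904, -0.429, -0.002, -0.0]
ft_force: [1.4, 0.6, -1.0]
grip_width: 0.0113
grasp_force: 59.3
```

```bash
cat > look.py <<'E'
from h import *
import sys
tag=sys.argv[1]
o=bot.get_obs(); e=o["eef_pos"]; print(o["clock"],e.round(4),o["tool_rot"].round(4),np.round(o["joint_pos"],3),o["ft_force"].round(2))
for cam in ["scene","side","wrist"]:
    p=bot.camera_params(cam); im,d=bot.camera(cam); cv2.imwrite(f"pics/{tag}_{cam}.png",im[:,:,::-1])
    np.savez(f"{tag}_{cam}.npz",im=im,d=d,pose=p["pose"])
    P=fish(d,p["pose"],p)[0] if cam=="wrist" else cloud(cam,d>0,d)
    # rod bits relative to TCP
    rel=P-e
    for lo,hi in [(-.185,-.165),(-.155,-.138),(-.138,-.11),(-.105,-.08)]:
        Q=rel[(np.hypot(rel[:,0],rel[:,1])<.03)&(rel[:,2]>lo)&(rel[:,2]<hi)]
        if len(Q)>4: print(cam,"rod",lo,len(Q),(Q.mean(0)*1000).round(1),rect(Q))
    Q=P[(P[:,2]>.08)&(P[:,2]<.088)&(np.hypot(P[:,0]-.5,P[:,1]+.45)<.03)]
    if len(Q)>20: print(cam,"top",len(Q),rect(Q),np.median(Q[:,2]).round(4),np.round(cv2.minEnclosingCircle((Q[:,:2]*1000).astype(np.float32))[0],1))
    Q=P[(P[:,2]>.124)&(P[:,2]<.136)&(abs(P[:,0]-.5)<.08)&(abs(P[:,1]+.45)<.08)&(np.hypot(P[:,0]-.5,P[:,1]+.45)>.04)]
    if len(Q)>20: print(cam,"rim",len(Q),rect(Q))
E
python3 look.py a
```

```text
6.85 [ 0.4997 -0.4501  0.3314] [ 9.035e-01 -4.286e-01 -1.600e-03 -3.000e-04] [-0.733  0.61   0.637  1.601 -0.    -2.989] [ 1.38  0.62 -0.98]
scene rod -0.185 5 [  -6.    -0.5 -169.4] (array([-5.5, -0.5]), array([2. , 7.1]), 26.7)
scene rod -0.155 71 [  -8.1   -0.3 -141.8] (array([-5.7,  1.2]), array([27.8, 31.9]), 12.3)
scene rod -0.138 63 [  -6.4    0.2 -127.4] (array([-6. , -0.4]), array([20. , 24.6]), 32.1)
scene rod -0.105 38 [ -6.6  -0.1 -93.4] (array([-6.4, -0.9]), array([ 8.5, 12.9]), 31.4)
scene top 143 (array([ 502.5, -449.5]), array([44.6, 42.2]), 9.9) 0.0832 [ 501.6 -449.7]
scene rim 449 (array([ 501.8, -449.6]), array([127.8, 109. ]), 19.1)
side rod -0.185 6 [  -5.8    1.7 -168.9] (array([-6. ,  1.4]), array([2.7, 9.1]), 38.3)
side rod -0.155 86 [  -6.9   -0.8 -141.5] (array([-4.2,  3.3]), array([33.8, 30.9]), 50.3)
side rod -0.138 79 [  -6.6    1.2 -127.7] (array([-7.5,  2.7]), array([19.9, 25.4]), 13.1)
side rod -0.105 46 [ -6.1   0.8 -92.5] (array([-5.2,  0.6]), array([ 8.1, 13.4]), 57.5)
side top 167 (array([ 499.7, -448. ]), array([41.6, 40.3]), 49.9) 0.0845 [ 500.4 -448.6]
side rim 566 (array([ 500.4, -447.9]), array([127.3, 110.4]), 19.2)
wrist rod -0.155 964 [   0.9   -2.5 -140.2] (array([-1.3,  0.1]), array([31.6, 29.7]), 38.5)
wrist rod -0.138 899 [   0.2   -1.7 -131.2] (array([-1.1,  0.1]), array([25. , 22.1]), 41.3)
wrist rod -0.105 28 [   1.4   -2.8 -104.1] (array([ 1.7, -2.5]), array([8.1, 1.8]), 42.0)
wrist top 1316 (array([ 502.2, -452.7]), array([43.4, 38.5]), 45.2) 0.0842 [ 500.6 -450.9]
wrist rim 4543 (array([ 500.5, -450.7]), array([123.7, 110. ]), 19.0)
```

```bash
cat > mid.py <<'E'
from h import *
import sys
from scipy.optimize import least_squares
tag=sys.argv[1]; e=np.array(eval(sys.argv[2]))
def proj(cam,X):
    p=bot.camera_params(cam); c=(np.linalg.inv(p["pose"])@np.c_[X,np.ones(len(X))].T)
    return np.c_[p["cx"]+p["fx"]*c[0]/-c[2],p["cy"]-p["fy"]*c[1]/-c[2]]
obs=[]; tops={}
for cam in ["scene","side"]:
    z=np.load(f"{tag}_{cam}.npz"); d=z["d"]; print(cam,"campos",np.array(z["pose"])[:3,3].round(2))
    r,c=np.nonzero(d>0); P=px2w(cam,np.c_[c,r],d[r,c].astype(float)); rel=P-e
    for lo,hi,nm in [(-.125,-.085,"rod"),(-.185,-.145,"tip")]:
        m=(np.hypot(rel[:,0],rel[:,1])<.03)&(rel[:,2]>lo)&(rel[:,2]<hi)
        for row in np.unique(r[m]):
            k=m&(r==row)
            if nm=="rod" and k.sum()>=3: obs.append((cam,row,c[k].mean()))
        print(cam,nm,[(int(x),int(c[m&(r==x)].min()),int(c[m&(r==x)].max())) for x in np.unique(r[m])])
def res(v):
    o=[]
    Z=np.linspace(.05,.2,60)
    for cam in ["scene","side"]:
        uv=proj(cam,np.c_[np.full(60,e[0]+v[0]),np.full(60,e[1]+v[1]),e[2]-Z])
        for cm,row,mc in obs:
            if cm==cam: o.append(np.interp(row,uv[:,1],uv[:,0])-mc)
    return o
s=least_squares(res,[0,0]); print("axis rel TCP mm",(s.x*1000).round(2),"rms px",np.std(s.fun).round(2))
E
python3 mid.py a "[.4997,-.4501,.3314]"
python3 - <<'E'
import cv2,numpy as np
a=cv2.imread("pics/a_scene.png")[190:370,340:490]; b=cv2.imread("pics/a_side.png")[190:390,320:480]; w=cv2.imread("pics/a_wrist.png")
f=lambda x:cv2.resize(x,(395,500),interpolation=cv2.INTER_CUBIC)
cv2.imwrite("pics/a_cmp.png",np.hstack([f(a),f(b)]))
E
```

```text
scene campos [-0.24 -0.7   1.2 ]
scene rod [(278, 422, 422), (279, 422, 427), (280, 421, 426), (281, 421, 426), (282, 421, 425), (283, 421, 425), (284, 420, 425), (285, 420, 425), (286, 420, 425), (287, 420, 424), (288, 420, 424), (289, 421, 423)]
scene tip [(291, 414, 414), (295, 415, 416), (296, 416, 423), (297, 417, 425), (298, 417, 423), (299, 418, 421), (300, 418, 420)]
side campos [-0.06 -0.98  1.07]
side rod [(291, 400, 405), (292, 400, 405), (293, 400, 405), (294, 400, 405), (295, 400, 405), (296, 399, 404), (297, 399, 404), (298, 399, 404), (299, 399, 404), (300, 399, 404), (301, 399, 404), (302, 400, 404), (303, 400, 403), (304, 401, 401)]
side tip [(307, 393, 393), (312, 396, 398), (313, 397, 403), (314, 397, 402), (315, 398, 401), (316, 398, 400)]
axis rel TCP mm [-6.24  0.24] rms px 0.33
```

View pics/a_cmp.png

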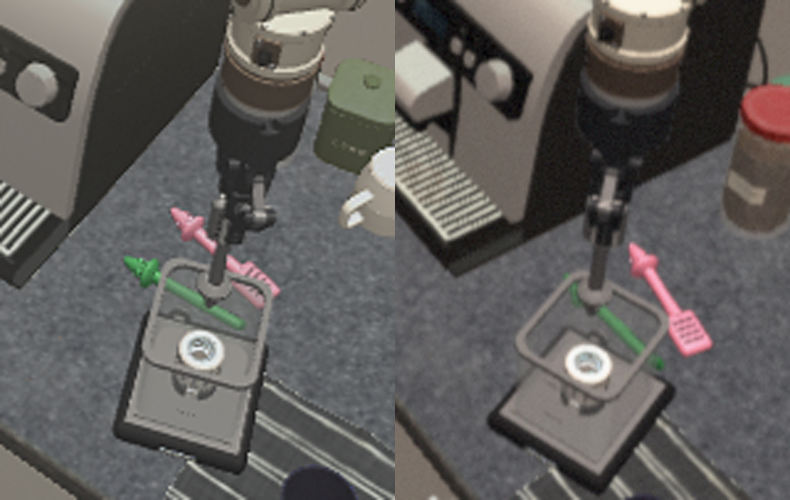

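View pics/a_wrist.png

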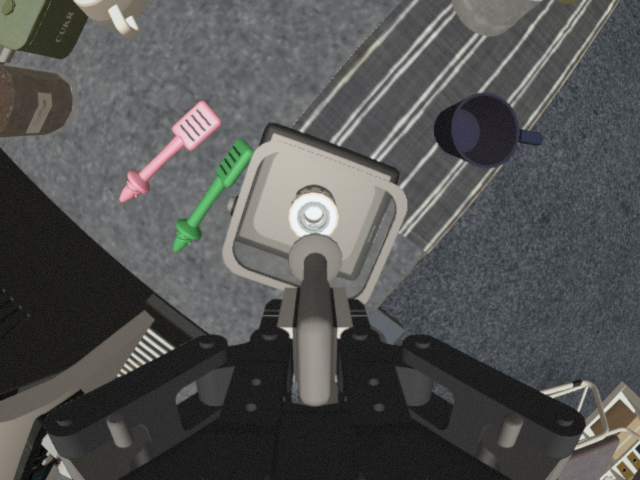

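The wrist view (collar about (316,258), hole about (314,214)) shows the puller close to plumb above the cartridge. The green (212,195) and pink (170,150) look-alikes now lie flat on the worktop. They stood at first, and the arm stayed about 12 cm clear of them.

Request:
step_arm([
  [[2.7,-1.7,6],0],
  [[2.7,-1.7,20],0],
  [[2.7,-1.7,38],0],
  [[2.7,-1.7,50],0],
  [[2.7,-1.7,54],0],
  [[2.7,-1.7,54],0],
])

```text
clock: 7.75
eef_pos: [0.5031, -0.45, 0.2797]
tool_rot: [0.903, -0.431, -0.0, -0.0]
ft_force: [-1.1, -0.9, 0.5]
grip_width: 0.011
grasp_force: 59.3
```

```bash
python3 look.py b
cat > lat.py <<'E'
from h import *
import sys
tag=sys.argv[1]; e=np.array(eval(sys.argv[2]))
def proj(cam,X):
    p=bot.camera_params(cam); c=(np.linalg.inv(p["pose"])@np.c_[X,np.ones(len(X))].T)
    return np.c_[p["cx"]+p["fx"]*c[0]/-c[2],p["cy"]-p["fy"]*c[1]/-c[2]],-c[2]
A=[];B=[]
for cam in ["scene","side"]:
    z=np.load(f"{tag}_{cam}.npz"); d=z["d"]; im=z["im"].astype(int); p=bot.camera_params(cam)
    r,c=np.nonzero(d>0); P=px2w(cam,np.c_[c,r],d[r,c].astype(float)); rel=P-e
    right=np.array(p["pose"])[:3,0]
    m=(np.hypot(rel[:,0],rel[:,1])<.022)&(rel[:,2]>-.135)&(rel[:,2]<-.08)
    L=[]
    uv,dep=proj(cam,np.c_[np.full(80,e[0]),np.full(80,e[1]),e[2]-np.linspace(.05,.17,80)])
    for row in np.unique(r[m]):
        k=m&(r==row); w=c[k].max()-c[k].min()
        if w>=3 and w<8:
            D=np.interp(row,uv[:,1],dep); L.append((row,(c[k].mean()-np.interp(row,uv[:,1],uv[:,0]))/p["fx"]*D*1000))
    L=np.array(L); sl=np.polyfit(L[:,0],L[:,1],1)[0]
    # cartridge top: z 80..88, all pixels near
    m=(np.hypot(P[:,0]-.5,P[:,1]+.449)<.03)&(abs(P[:,2]-.084)<.004)
    cc=np.zeros(d.shape,np.uint8); cc[r[m],c[m]]=1
    cc=cv2.morphologyEx(cc,cv2.MORPH_CLOSE,np.ones((7,7))); n,lab,st,cen=cv2.connectedComponentsWithStats(cc)
    i=1+np.argmax(st[1:,4]); cnt=cv2.findContours((lab==i).astype(np.uint8),0,1)[0][0]; el=cv2.fitEllipse(cv2.convexHull(cnt))
    u0,dd=proj(cam,np.array([[e[0],e[1],.084]])); off=(el[0][0]-u0[0,0])/p["fx"]*dd[0]*1000
    print(cam,"rod lat",L[:,1].mean().round(2),"n",len(L),"slope mm/row",sl.round(3),"cart lat",off.round(2),"ell",np.round(el[0],1),np.round(el[1],1),"right",right.round(2))
    A.append(right[:2]); B.append(off-L[:,1].mean())
print("cart-rod world mm",np.linalg.solve(A,B).round(2), B)
E
python3 lat.py b "bot.get_obs()['eef_pos']"
```

```text
7.75 [ 0.5031 -0.45    0.2797] [ 9.025e-01 -4.306e-01 -2.000e-04 -0.000e+00] [-0.73   0.616  0.515  1.47  -0.    -2.981] [-1.08 -0.94  0.5 ]
scene rod -0.155 77 [  -7.4    0.3 -141.6] (array([-4.6,  1.3]), array([28.9, 31.4]), 16.4)
scene rod -0.138 54 [  -6.1   -0.3 -126.7] (array([-6.4,  0. ]), array([15.3, 27.6]), 25.8)
scene rod -0.105 31 [ -6.1   0.4 -93.5] (array([-6.2,  0.9]), array([ 8.6, 13.3]), 12.7)
scene top 128 (array([ 500. , -450.2]), array([38.3, 42.4]), 17.5) 0.0831 [ 500.5 -450.4]
scene rim 437 (array([ 500.4, -450. ]), array([128.9, 109. ]), 19.0)
side rod -0.185 6 [  -5.6    1.4 -168.9] (array([-5.8,  1.7]), array([4.3, 9.3]), 49.7)
side rod -0.155 71 [  -6.6   -1.6 -141.1] (array([-4.3,  2.2]), array([30. , 31.7]), 26.2)
side rod -0.138 80 [  -6.1    0.5 -128.9] (array([-4.6,  3.3]), array([23.1, 22.6]), 34.6)
side rod -0.105 42 [ -5.4   0.4 -92.3] (array([-5.1,  1. ]), array([ 7.9, 13.8]), 34.9)
side top 158 (array([ 499.1, -448.8]), array([43. , 40.5]), 49.5) 0.084 [ 500.7 -448.4]
side rim 553 (array([ 499.6, -447.7]), array([128. , 111.5]), 19.0)
wrist rod -0.155 881 [   1.7   -4.2 -140. ] (array([-0.7, -1.4]), array([31.6, 29.6]), 38.5)
wrist rod -0.138 976 [   0.7   -3.2 -131.5] (array([-1. , -1.8]), array([26.3, 23.2]), 39.0)
wrist rod -0.105 32 [   2.    -4.3 -104.1] (array([ 2.1, -3.8]), array([8.1, 1.9]), 41.5)
wrist top 1251 (array([ 505. , -455.5]), array([42.8, 31.6]), 38.4) 0.0842 [ 501.2 -451.1]
wrist rim 6185 (array([ 500.7, -450.7]), array([123.9, 109.6]), 18.9)
scene rod lat -2.49 n 12 slope mm/row 0.0 cart lat -1.98 ell [415.8 315.9] [14. 17.] right [ 0.6  -0.8   0.01]
side rod lat -4.26 n 15 slope mm/row 0.07 cart lat -3.76 ell [397.8 335.9] [15.1 19. ] right [ 0.83 -0.55 -0.  ]
cart-rod world mm [ 0.35 -0.38] [np.float64(0.5104008953854928), np.float64(0.4983855905073984)]
```

Request:
step_arm([
  [[-0.3,0.4,5],0],
  [[-0.3,0.4,11],0],
  [[-0.3,0.4,17],0],
  [[-0.3,0.4,22],0],
  [[-0.3,0.4,26],0],
  [[-0.3,0.4,28],0],
  [[-0.3,0.4,28],0],
])

```text
clock: 8.78
eef_pos: [0.5027, -0.45, 0.2518]
tool_rot: [0.903, -0.431, -0.0, -0.0]
ft_force: [-0.6, 0.2, -0.7]
grip_width: 0.0113
grasp_force: 59.3
```

Request:
step_arm([
  [[0,0,1.5],0],
  [[0,0,3],0],
  [[0,0,4.5],0],
  [[0,0,4.5],0],
])

```text
clock: 9.28
eef_pos: [0.5026, -0.45, 0.2472]
tool_rot: [0.903, -0.431, -0.0, -0.0]
ft_force: [0.3, -0.4, -0.9]
grip_width: 0.0114
grasp_force: 59.3
```

Request:
step_arm([
  [[0,0,1],0],
  [[0,0,2],0],
  [[0,0,2.5],0],
  [[0,0,2.5],0],
])

```text
clock: 9.78
eef_pos: [0.5027, -0.4501, 0.2449]
tool_rot: [0.903, -0.43, 0.0, 0.0]
ft_force: [0.2, -0.7, -1.0]
grip_width: 0.0113
grasp_force: 59.3
```

Request:
step_arm([
  [[0,0,0.7],0],
  [[0,0,1.5],0],
  [[0,0,1.5],0],
])

```text
clock: 10.15
eef_pos: [0.5027, -0.4501, 0.2434]
tool_rot: [0.903, -0.431, 0.0, 0.0]
ft_force: [0.6, -0.9, -0.1]
grip_width: 0.0117
grasp_force: 59.3
```

Request:
step_arm([
  [[0,0,0.7],0],
  [[0,0,1.2],0],
  [[0,0,1.2],0],
])

```text
clock: 10.52
eef_pos: [0.5027, -0.4501, 0.2422]
tool_rot: [0.903, -0.431, 0.0, 0.0]
ft_force: [-1.0, -0.6, 0.2]
grip_width: 0.0113
grasp_force: 59.3
```

Request:
step_arm([
  [[0,0,0.7],0],
  [[0,0,1.2],0],
  [[0,0,1.2],0],
])

```text
clock: 10.9
eef_pos: [0.5027, -0.4502, 0.2417]
tool_rot: [0.903, -0.431, 0.0, 0.0]
ft_force: [0.3, 0.1, 4.1]
grip_width: 0.0113
grasp_force: 59.8
```

Request:
step_arm([
  [[0,0,0.1],5],
  [[0,0,0.3],10],
  [[0,0,0.3],10],
])

```text
clock: 11.28
eef_pos: [0.5027, -0.4503, 0.2412]
tool_rot: [0.862, -0.507, 0.0, 0.0]
ft_force: [-0.9, -0.1, 3.5]
grip_width: 0.0113
grasp_force: 59.8
```

Request:
step_arm([
  [[0,0,0.4],7],
  [[0,0,0.75],14],
  [[0,0,1.08],20],
  [[0,0,1.08],20],
])

```text
clock: 11.78
eef_pos: [0.5024, -0.4505, 0.2402]
tool_rot: [0.761, -0.649, 0.0, 0.001]
ft_force: [-1.8, -0.9, 4.6]
grip_width: 0.0114
grasp_force: 60.0
```

Request:
step_arm([
  [[0,0,0.4],7.5],
  [[0,0,0.81],15],
  [[0,0,1.22],22.5],
  [[0,0,1.6],30],
  [[0,0,1.6],30],
])

```text
clock: 12.4
eef_pos: [0.502, -0.4505, 0.2387]
tool_rot: [-0.567, 0.824, -0.0, -0.001]
ft_force: [-2.4, -1.3, 5.2]
grip_width: 0.0113
grasp_force: 60.2
```

Run:
```python
from h import *
o=bot.get_obs(); print(o["clock"],o["eef_pos"].round(4),o["ft_force"].round(2),o["ft_torque"].round(3),o["joint_pos"].round(3))
```

```text
12.4 [ 0.502  -0.4505  0.2387] [-2.41 -1.28  5.22] [-0.405  0.854 -0.062] [-0.731  0.626  0.428  1.372 -0.002 -1.937]
```

Request:
step_arm([
  [[0.3,0.2,0.4],8],
  [[0.6,0.4,0.8],16],
  [[0.6,0.4,1.2],24],
  [[0.6,0.4,1.65],32],
  [[0.6,0.4,2.05],40],
  [[0.6,0.4,2.05],40],
])

```text
clock: 13.15
eef_pos: [0.5013, -0.4504, 0.2366]
tool_rot: [-0.251, 0.968, 0.0, -0.001]
ft_force: [-3.2, -0.8, 5.5]
grip_width: 0.0113
grasp_force: 60.4
```

Request:
step_arm([
  [[0.5,0.2,0.4],8],
  [[1,0.3,0.8],16],
  [[1,0.3,1.2],24],
  [[1,0.3,1.6],32],
  [[1,0.3,2.0],40],
  [[1,0.3,2.0],40],
])

```text
clock: 13.9
eef_pos: [0.5007, -0.4499, 0.2345]
tool_rot: [0.095, 0.996, 0.001, -0.0]
ft_force: [-2.0, 1.4, 5.3]
grip_width: 0.0115
grasp_force: 60.4
```

Run:
```python
from h import *
o=bot.get_obs(); print(o["clock"],o["eef_pos"].round(4),o["ft_force"].round(2),o["ft_torque"].round(3),o["joint_pos"].round(3))
```

```text
13.9 [ 0.5007 -0.4499  0.2345] [-2.    1.44  5.34] [ 0.349  0.64  -0.119] [-7.320e-01  6.260e-01  4.170e-01  1.363e+00  1.000e-03 -5.430e-01]
```

Request:
step_arm([
  [[0.3,0.3,0.4],8],
  [[0.6,0.6,0.8],16],
  [[0.6,0.6,1.2],24],
  [[0.6,0.6,1.2],24],
])

```text
clock: 14.4
eef_pos: [0.5006, -0.4491, 0.2331]
tool_rot: [0.299, 0.954, 0.001, -0.0]
ft_force: [-0.7, 2.6, 5.2]
grip_width: 0.0112
grasp_force: 60.2
```

Run:
```python
from h import *
o=bot.get_obs(); print(o["clock"],o["eef_pos"].round(4),o["ft_force"].round(2),o["ft_torque"].round(3),o["joint_pos"].round(3))
```

```text
14.4 [ 0.5006 -0.4491  0.2331] [-0.72  2.55  5.18] [ 0.354  0.399 -0.018] [-7.320e-01  6.250e-01  4.110e-01  1.358e+00  1.000e-03 -1.230e-01]
```

Request:
step_arm([
  [[0.4,0.3,0.3],6],
  [[0.7,0.6,0.6],12],
  [[0.7,0.6,0.6],12],
])

```text
clock: 14.78
eef_pos: [0.5005, -0.4484, 0.2325]
tool_rot: [0.397, 0.918, 0.001, -0.0]
ft_force: [-1.5, 1.5, 5.4]
grip_width: 0.0112
grasp_force: 60.2
```

```bash
cat > o.py <<'E'
from h import *
o=bot.get_obs(); print(o["clock"],o["eef_pos"].round(4),o["ft_force"].round(2),o["ft_torque"].round(3),o["tool_rot"].round(4),o["joint_pos"].round(2))
E
python3 o.py
```

```text
14.775 [ 0.5005 -0.4484  0.2325] [-1.48  1.53  5.4 ] [0.451 0.241 0.038] [ 3.970e-01  9.178e-01  6.000e-04 -0.000e+00] [-0.73  0.62  0.41  1.35  0.    0.09]
```

Request:
step_arm([
  [[0.3,0,0.3],5],
  [[0.5,0,0.55],10],
  [[0.5,0,0.55],10],
])

```text
clock: 15.15
eef_pos: [0.5004, -0.4484, 0.232]
tool_rot: [0.475, 0.88, 0.0, 0.0]
ft_force: [-0.6, 0.8, 4.6]
grip_width: 0.011
grasp_force: 60.2
```

```bash
python3 o.py
```

```text
15.15 [ 0.5004 -0.4484  0.232 ] [-0.6   0.77  4.59] [0.248 0.109 0.003] [4.755e-01 8.797e-01 4.000e-04 4.000e-04] [-0.73  0.62  0.4   1.35  0.    0.26]
```

Request:
step_arm([
  [[0,0,0.2],4],
  [[0,0,0.4],8],
  [[0,0,0.4],8],
])

```text
clock: 15.52
eef_pos: [0.5007, -0.4487, 0.2319]
tool_rot: [0.536, 0.844, 0.0, 0.001]
ft_force: [1.3, 1.9, 6.9]
grip_width: 0.0113
grasp_force: 60.3
```

```bash
python3 o.py
```

```text
15.525 [ 0.5007 -0.4487  0.2319] [1.34 1.93 6.93] [ 0.199 -0.018 -0.082] [5.356e-01 8.444e-01 3.000e-04 9.000e-04] [-0.73  0.62  0.4   1.35  0.    0.4 ]
```

Request:
step_arm([
  [[-0.2,0,0],3],
  [[-0.2,0,0],6],
  [[-0.2,0,0],6],
])

```text
clock: 15.9
eef_pos: [0.5008, -0.4486, 0.232]
tool_rot: [0.579, 0.815, 0.001, 0.001]
ft_force: [1.2, 1.5, 6.5]
grip_width: 0.0114
grasp_force: 60.3
```

```bash
python3 o.py; python3 look.py c
python3 - <<'E'
import cv2,numpy as np
a=cv2.imread("pics/c_scene.png")[240:360,360:460]; b=cv2.imread("pics/c_side.png")[250:370,345:445]
f=lambda x:cv2.resize(x,(400,480),interpolation=cv2.INTER_CUBIC)
cv2.imwrite("pics/c_cmp.png",np.hstack([f(a),f(b)]))
E
```

```text
15.9 [ 0.5008 -0.4486  0.232 ] [1.22 1.49 6.48] [0.37  0.048 0.018] [5.790e-01 8.154e-01 6.000e-04 7.000e-04] [-0.73  0.62  0.41  1.35  0.    0.5 ]
15.9 [ 0.5008 -0.4486  0.232 ] [5.790e-01 8.154e-01 6.000e-04 7.000e-04] [-7.310e-01  6.240e-01  4.050e-01  1.351e+00  1.000e-03  5.040e-01] [1.22 1.49 6.48]
scene rod -0.155 157 [  -5.6   -3.8 -145.5] (array([-3.1, -2. ]), array([37.3, 42.5]), 11.8)
scene rod -0.138 47 [  -3.8   -2.3 -125.6] (array([-5. , -1.9]), array([15.9, 22.6]), 9.1)
scene rod -0.105 26 [ -3.9  -3.3 -94.1] (array([-2.1, -3.6]), array([ 8.8, 11.5]), 43.1)
scene top 82 (array([ 497.6, -450.5]), array([37.3, 42.4]), 11.8) 0.084 [ 499.  -450.3]
scene rim 432 (array([ 501.7, -449.5]), array([130.3, 109. ]), 18.8)
side rod -0.185 6 [   4.2  -12.6 -168.9] (array([-4.5, -3.4]), array([11.3, 44.1]), 41.4)
side rod -0.155 164 [  -6.2   -5.  -145.3] (array([-1.4, -0. ]), array([41.3, 41.2]), 45.3)
side rod -0.138 77 [  -3.    -3.  -128.5] (array([-1.8, -0.7]), array([20.3, 28.1]), 46.5)
side rod -0.105 34 [ -3.4  -3.4 -91.8] (array([-3.1, -3.3]), array([ 6.6, 12.1]), 47.1)
side top 92 (array([ 499.3, -448.6]), array([41.3, 41.2]), 45.3) 0.0841 [ 500.2 -447.7]
side rim 497 (array([ 500.6, -447.8]), array([128.2, 110.5]), 18.3)
wrist rod -0.185 277 [  -6.    15.6 -173.5] (array([-5. , 13.1]), array([40. , 12.9]), 18.3)
wrist rod -0.155 2637 [  -2.1    3.7 -144.8] (array([-0.5, -0.8]), array([43.7, 41.1]), 18.8)
wrist rod -0.138 725 [  -0.8    1.6 -129.7] (array([-0.2, -0.6]), array([22.7, 21. ]), 21.6)
wrist rod -0.105 15 [  -1.5    3.1 -104.2] (array([-0.9,  3.2]), array([5.1, 1.3]), 14.6)
wrist top 1428 (array([ 500.2, -449.4]), array([43.7, 41.1]), 18.8) 0.0843 [ 500.7 -450.8]
wrist rim 8034 (array([ 497.1, -439.9]), array([124.1,  87.4]), 19.4)
```

View pics/c_cmp.png

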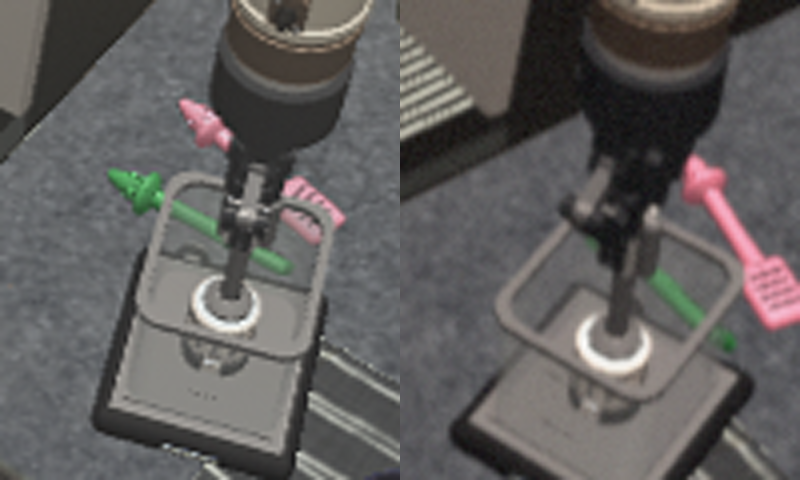

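The collar sits on the cartridge's top at (225,305) in the left crop and (612,340) in the right. Another 6° of turn changed neither height nor force, so it is home. Now the draw.

Request:
step_arm([
  [[0,0,-1],0],
  [[0,0,-2],0],
  [[0,0,-3],0],
  [[0,0,-4],0],
  [[0,0,-5],0],
  [[0,0,-5],0],
])

```text
clock: 16.8
eef_pos: [0.4994, -0.4483, 0.2342]
tool_rot: [0.581, 0.814, 0.0, -0.002]
ft_force: [1.8, 0.4, -13.5]
grip_width: 0.0115
grasp_force: 58.5
```

Request:
step_arm([
  [[0,0,-1],0],
  [[0,0,-2],0],
  [[0,0,-3],0],
  [[0,0,-4],0],
  [[0,0,-5],0],
  [[0,0,-6],0],
  [[0,0,-7],0],
  [[0,0,-8],0],
  [[0,0,-8],0],
])

```text
clock: 17.92
eef_pos: [0.5002, -0.449, 0.2446]
tool_rot: [0.581, 0.814, -0.0, 0.0]
ft_force: [1.2, -0.0, -2.3]
grip_width: 0.0115
grasp_force: 60.1
```

Request:
step_arm([
  [[0,0,-4],0],
  [[0,0,-12],0],
  [[0,0,-22],0],
  [[0,0,-34],0],
  [[0,0,-46],0],
  [[0,0,-58],0],
  [[0,0,-70],0],
  [[0,0,-82],0],
  [[0,0,-94],0],
  [[0,0,-104],0],
  [[0,0,-110],0],
  [[0,0,-110],0],
])

```text
clock: 19.42
eef_pos: [0.5003, -0.449, 0.3547]
tool_rot: [0.581, 0.814, -0.0, 0.0]
ft_force: [0.2, 0.9, -2.2]
grip_width: 0.0111
grasp_force: 60.2
```

```bash
python3 o.py
python3 - <<'E'
from h import *
ims=[]
for cam,(u,v) in {"scene":(410,265),"side":(395,280)}.items():
    im,d=bot.camera(cam); ims.append(cv2.resize(im[v-70:v+70,u-58:u+58,::-1],(390,470),interpolation=cv2.INTER_CUBIC))
    P=cloud(cam,d>0,d); e=bot.get_obs()["eef_pos"]; rel=P-e
    for lo,hi in [(-.165,-.15),(-.18,-.165),(-.205,-.19)]:
        Q=rel[(np.hypot(rel[:,0],rel[:,1])<.035)&(rel[:,2]>lo)&(rel[:,2]<hi)]
        if len(Q)>5: print(cam,lo,len(Q),(Q.mean(0)*1000).round(1))
    Q=rel[(np.hypot(rel[:,0],rel[:,1])<.035)&(rel[:,2]>-.3)]; print("lowest",np.percentile(Q[:,2],1).round(4))
    Q=P[(np.hypot(P[:,0]-.44,P[:,1]-.42)<.12)&(P[:,2]>.003)&(P[:,2]<.025)]
    print("plate",cv2.minEnclosingCircle((Q[:,:2]*1000).astype(np.float32)),rect(Q), np.median(P[(np.hypot(P[:,0]-.44,P[:,1]-.42)<.03)][:,2]))
cv2.imwrite("pics/d.png",np.hstack(ims))
E
```

```text
19.425 [ 0.5003 -0.449   0.3547] [ 0.17  0.88 -2.22] [ 0.057 -0.008  0.042] [ 5.807e-01  8.141e-01 -1.000e-04  5.000e-04] [-0.73  0.61  0.7   1.66 -0.    0.51]
scene -0.165 82 [ -13.2   -7.4 -157. ]
scene -0.18 70 [ -14.7   -6.9 -172.5]
scene -0.205 26 [ -14.7   -7.8 -195.3]
lowest -0.1928
plate ((401.16259765625, 507.6107482910156), 49.710174560546875) (array([398.5, 513.2]), array([97.9, 29.7]), 25.3) nan
side -0.165 89 [ -11.8  -10.7 -157.6]
side -0.18 84 [ -11.3  -12.  -171.7]
side -0.205 35 [ -10.7  -11.1 -195.5]
lowest -0.1905
plate ((441.4806823730469, 419.5647277832031), 118.9993667602539) (array([446.2, 414. ]), array([218.2, 218.6]), 86.4) 0.009267297666232688
  return _methods._mean(a, axis=axis, dtype=dtype,
  ret = ret.dtype.type(ret / rcount)
```

View pics/d.png

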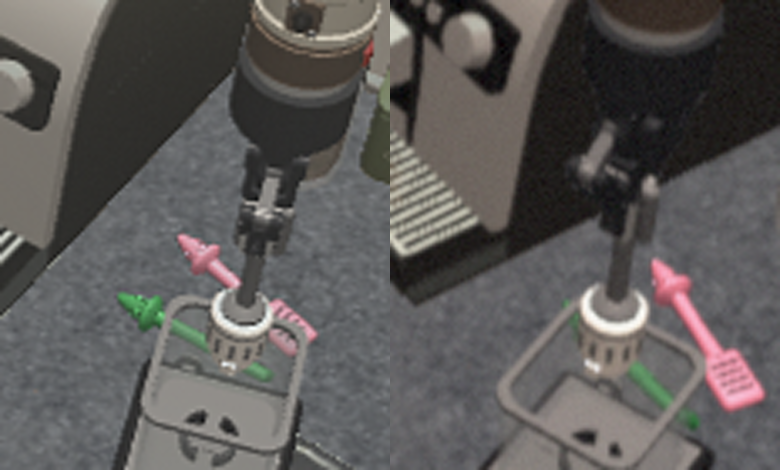

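Run:
```python
from h import *
for cam in ["scene","side"]:
    z=np.load(f"{cam}0.npz"); P=cloud(cam,z["d"]>0,z["d"]); q=np.load(f"a_{cam}.npz"); P2=cloud(cam,q["d"]>0,q["d"])
    for nm,Q in (("0",P),("a",P2)):
        Q=Q[(Q[:,2]>.03)&(Q[:,0]>.3)&(Q[:,0]<.62)&(Q[:,1]>.08)&(Q[:,1]<.62)]
        H,_,_=np.histogram2d(Q[:,0],Q[:,1],bins=[np.arange(.3,.63,.04),np.arange(.08,.63,.06)])
        M=np.zeros_like(H)
        ix=((Q[:,0]-.3)/.04).astype(int); iy=((Q[:,1]-.08)/.06).astype(int)
        ok=(ix<M.shape[0])&(iy<M.shape[1]); np.maximum.at(M,(ix[ok],iy[ok]),Q[ok,2])
        print(cam,nm); print((M*1000).astype(int))
    Q=P2[(np.hypot(P2[:,0]-.44,P2[:,1]-.42)<.13)&(P2[:,2]>.004)&(P2[:,2]<.03)]
    if len(Q)>50:
        A=np.c_[2*Q[:,:2],np.ones(len(Q))]; print("plate mid of ranges",(np.percentile(Q[:,:2],1,axis=0)+np.percentile(Q[:,:2],99,axis=0))/2,rect(Q), Q[np.hypot(Q[:,0]-.44,Q[:,1]-.42)<.03][:,2].mean())
```

```text
scene 0
[[  0   0   0   0   0   0   0   0   0]
 [  0   0   0   0   0   0   0   0   0]
 [  0   0   0   0   0   0   0   0   0]
 [  0   0   0   0   0   0   0   0  48]
 [  0   0   0   0   0   0   0   0 155]
 [  0  30  32   0   0   0   0   0 158]
 [361 362 361 261 267 252 248   0  45]
 [363 372 400 269 269 271 253 208 432]]
scene a
[[  0   0   0   0   0   0   0   0   0]
 [  0   0   0   0   0   0   0   0   0]
 [  0   0   0   0   0   0   0   0   0]
 [  0   0   0   0   0   0   0   0  57]
 [  0   0   0   0   0   0   0   0 260]
 [  0  32   0   0   0   0   0   0 261]
 [ 31  32   0   0   0 262 257 253 253]
 [405 403   0   0   0 270 271 271 428]]
plate mid of ranges [0.40583234 0.5132397 ] (array([407.1, 519. ]), array([116. ,  35.2]), 23.8) nan
side 0
[[  0   0   0   0   0   0   0   0   0]
 [  0   0   0   0   0   0   0   0   0]
 [  0   0   0   0   0   0   0   0   0]
 [  0   0   0   0   0   0   0   0 176]
 [  0   0   0   0   0   0   0   0 262]
 [  0  35 318   0   0   0   0   0 262]
 [ 30 355 360 261 258 266 263 264 260]
 [399 184 357 262 269 273 273 271 341]]
side a
[[  0   0   0   0   0   0   0   0   0]
 [  0   0   0   0   0   0   0   0   0]
 [  0   0   0   0   0   0   0   0   0]
 [  0   0   0   0   0   0   0   0   0]
 [  0   0   0   0   0   0   0   0  84]
 [  0  32   0   0   0   0   0   0  85]
 [ 30 260  32 195 183 144  47  36  42]
 [281 269 240 214 189 157 121  90 430]]
plate mid of ranges [0.44438895 0.41506986] (array([450.5, 420.1]), array([232.4, 248.5]), 3.6) 0.00944344668566564<stdin>:13: RuntimeWarning: Mean of empty slice.
  ret = ret.dtype.type(ret / rcount)
```

Request:
step_arm([
  [[5,-0.5,0],0],
  [[15,-1.5,0],0],
  [[30,-3,0],0],
  [[50,-5,0],0],
  [[72,-7,0],0],
  [[95,-9,0],0],
  [[118,-11,0],0],
  [[141,-13,0],0],
  [[164,-15.5,0],0],
  [[186,-17.5,0],0],
  [[204,-19,0],0],
  [[217,-20.5,0],0],
])

```text
clock: 21.02
eef_pos: [0.4094, -0.2494, 0.3542]
tool_rot: [0.581, 0.814, 0.0, -0.0]
ft_force: [0.6, 0.4, -2.2]
grip_width: 0.0115
grasp_force: 60.2
```

Request:
step_arm([
  [[11,4,0],0],
  [[31,11,0],0],
  [[55,19,0],0],
  [[80,27.5,0],0],
  [[105,36,0],0],
  [[130,45,0],0],
  [[156,53.5,0],0],
  [[182,62.5,0],0],
  [[208,71.5,0],0],
  [[233,80,0],0],
  [[258,88.5,0],0],
  [[282,97,0],0],
])

```text
clock: 22.52
eef_pos: [0.4101, 0.049, 0.3543]
tool_rot: [0.581, 0.814, 0.0, 0.0]
ft_force: [-0.1, -0.4, -2.5]
grip_width: 0.0113
grasp_force: 60.1
```

Request:
step_arm([
  [[25,8.5,0],-5],
  [[50,17,0],-10],
  [[75,26,0],-15],
  [[100,35,0],-20],
  [[125,44,0],-25],
  [[150,53,0],-30],
  [[174,62,0],-35],
  [[196,70,0],-40],
  [[214,76,0],-45],
  [[228,81,0],-50],
  [[236,84,0],-55],
  [[240,85,0],-60],
])

```text
clock: 24.02
eef_pos: [0.4122, 0.3033, 0.3538]
tool_rot: [0.094, 0.996, -0.0, -0.0]
ft_force: [-0.6, 0.5, -2.1]
grip_width: 0.0112
grasp_force: 60.2
```

```bash
python3 o.py
```

```text
24.025 [0.4122 0.3033 0.3538] [-0.63  0.47 -2.14] [ 0.034  0.077 -0.016] [ 9.410e-02  9.956e-01 -0.000e+00 -1.000e-04] [0.63 0.25 0.15 1.47 0.   0.82]
```

Request:
step_arm([
  [[0,5,0],0],
  [[-1,16,0],0],
  [[-1.5,32,0],0],
  [[-2,50,0],0],
  [[-3,69,0],0],
  [[-4,88,0],0],
  [[-5,104,0],0],
  [[-5,115,0],0],
  [[-5,120,0],0],
  [[-5,121,0],0],
  [[-5,121,0],0],
])

```text
clock: 25.4
eef_pos: [0.4402, 0.4199, 0.3544]
tool_rot: [0.096, 0.995, -0.0, 0.0]
ft_force: [-0.3, 0.8, -1.6]
grip_width: 0.011
grasp_force: 60.2
```

Request:
step_arm([
  [[0,0,5],0],
  [[0,0,15],0],
  [[0,0,28],0],
  [[0,0,42],0],
  [[0,0,57],0],
  [[0,0,72],0],
  [[0,0,87],0],
  [[0,0,100],0],
  [[0,0,110],0],
  [[0,0,116],0],
  [[0,0,120],0],
  [[0,0,120],0],
])

```text
clock: 26.9
eef_pos: [0.4402, 0.4203, 0.2342]
tool_rot: [0.096, 0.995, -0.0, -0.0]
ft_force: [-0.3, 0.4, -2.5]
grip_width: 0.0112
grasp_force: 60.2
```

```bash
python3 o.py
python3 - <<'E'
from h import *
p=bot.camera_params("wrist"); e=bot.get_obs()["eef_pos"]; im,d=bot.camera("wrist"); cv2.imwrite("pics/e_wrist.png",im[:,:,::-1])
P=fish(d,p["pose"],p)[0]; rel=P-e
Q=P[(np.hypot(P[:,0]-.44,P[:,1]-.42)<.13)&(P[:,2]>.004)&(P[:,2]<.02)]
print("plate",len(Q),rect(Q)); 
r=np.hypot(P[:,0]-.44,P[:,1]-.42)
for a in (30,50,70): 
    k=(abs(r*1000-a)<5)&(P[:,2]<.03); print(a,k.sum(),np.median(P[k][:,2]) if k.any() else None)
im2,d2=bot.camera("side"); im3,d3=bot.camera("scene")
cv2.imwrite("pics/e.png",np.hstack([cv2.resize(im[:,:,::-1],(400,300)),cv2.resize(im2[60:260,130:330,::-1],(395,300))]))
for cam,D in (("side",d2),("scene",d3)):
    rr=cloud(cam,D>0,D)-e
    for lo,hi in [(-.165,-.15),(-.18,-.165),(-.195,-.18),(-.205,-.195)]:
        k=(np.hypot(rr[:,0],rr[:,1])<.035)&(rr[:,2]>lo)&(rr[:,2]<hi)
        if k.sum()>5: print(cam,lo,k.sum(),(rr[k].mean(0)*1000).round(1))
E
```

```text
26.9 [0.4402 0.4203 0.2342] [-0.29  0.4  -2.5 ] [ 0.037 -0.018 -0.007] [ 0.0958  0.9954 -0.     -0.    ] [ 0.76  0.49  0.19  1.27 -0.    0.95]
plate 37791 (array([433. , 417.8]), array([202.5, 190.3]), 80.5)
30 1786 0.008251709438922672
50 3839 0.008291258526272494
70 5499 0.010517333146299879
side -0.165 45 [  -2.6  -14.5 -157.2]
side -0.18 52 [  -4.5  -13.8 -172.5]
side -0.195 35 [  -3.7  -13.4 -187.1]
side -0.205 9 [   1.4  -10.2 -197.5]
scene -0.165 48 [  -6.3  -13.5 -156.7]
scene -0.18 51 [  -5.6  -14.8 -171.1]
scene -0.195 34 [  -5.8  -13.8 -186.5]
scene -0.205 10 [  -5.   -10.1 -197.4]
```

View pics/e.png

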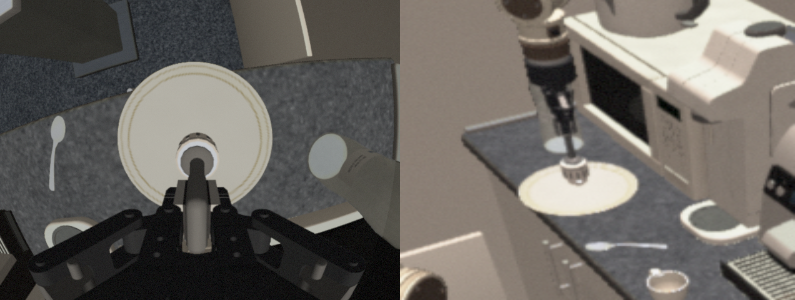

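The cartridge hangs upright above the plate's middle: the cartridge top is at (197,157) and the plate centre at about (196,137) in the wrist view, and the offset is perspective. Lowering now.

Request:
step_arm([
  [[0,0,4],0],
  [[0,0,9],0],
  [[0,0,14],0],
  [[0,0,18],0],
  [[0,0,20.5],0],
  [[0,0,21],0],
  [[0,0,21],0],
])

```text
clock: 27.92
eef_pos: [0.4403, 0.4203, 0.2133]
tool_rot: [0.096, 0.995, 0.0, 0.0]
ft_force: [0.3, -0.1, -2.7]
grip_width: 0.0112
grasp_force: 60.2
```

Request:
step_arm([
  [[0,0,0.4],0],
  [[0,0,0.8],0],
  [[0,0,1.2],0],
  [[0,0,1.2],0],
])

```text
clock: 28.42
eef_pos: [0.4402, 0.4202, 0.212]
tool_rot: [0.096, 0.995, 0.0, -0.0]
ft_force: [0.5, -0.5, -2.0]
grip_width: 0.0111
grasp_force: 60.2
```

Request:
step_arm([
  [[0,0,0.3],0],
  [[0,0,0.6],0],
  [[0,0,0.6],0],
])

```text
clock: 28.8
eef_pos: [0.4403, 0.4202, 0.2117]
tool_rot: [0.096, 0.995, 0.0, 0.0]
ft_force: [-0.3, -0.5, -0.6]
grip_width: 0.0112
grasp_force: 60.5
```

Request:
step_arm([
  [[0,0,0.3],0],
  [[0,0,0.5],0],
  [[0,0,0.5],0],
])

```text
clock: 29.18
eef_pos: [0.4404, 0.4202, 0.2114]
tool_rot: [0.096, 0.995, 0.0, 0.0]
ft_force: [-0.1, -0.9, 3.6]
grip_width: 0.0118
grasp_force: 60.9
```

Request:
step_arm([
  [[0,0,0.2],0],
  [[0,0,0.3],0],
  [[0,0,0.3],0],
])

```text
clock: 29.55
eef_pos: [0.4405, 0.4203, 0.2113]
tool_rot: [0.096, 0.995, 0.0, 0.001]
ft_force: [0.0, -2.3, 5.6]
grip_width: 0.0112
grasp_force: 61.3
```

Request:
step_arm([
  [[0,0,-0.3],0],
  [[0,0,-0.5],0],
  [[0,0,-0.5],0],
])

```text
clock: 29.92
eef_pos: [0.4404, 0.4203, 0.2114]
tool_rot: [0.096, 0.995, 0.0, 0.0]
ft_force: [-0.5, -2.2, 4.3]
grip_width: 0.011
grasp_force: 61.3
```

Request:
step_arm([
  [[0,0,0],0],
  [[0,0,0],0],
  [[0,0,0],0],
  [[0,0,0],0],
  [[0,0,0],0],
], claw=-0.4)

```text
clock: 30.55
eef_pos: [0.4402, 0.4203, 0.211]
tool_rot: [0.096, 0.995, -0.0, -0.0]
ft_force: [-0.0, 0.8, -0.6]
grip_width: 0.0602
grasp_force: 0.0
```

```bash
python3 o.py
python3 - <<'E'
from h import *
p=bot.camera_params("wrist"); e=bot.get_obs()["eef_pos"]; im,d=bot.camera("wrist")
cv2.imwrite("pics/f.png",im[:,:,::-1])
E
```

```text
30.55 [0.4402 0.4203 0.211 ] [-0.04  0.83 -0.61] [-0.021  0.016  0.005] [ 9.580e-02  9.954e-01 -0.000e+00 -1.000e-04] [0.76 0.51 0.15 1.21 0.   0.95]
```

View pics/f.png

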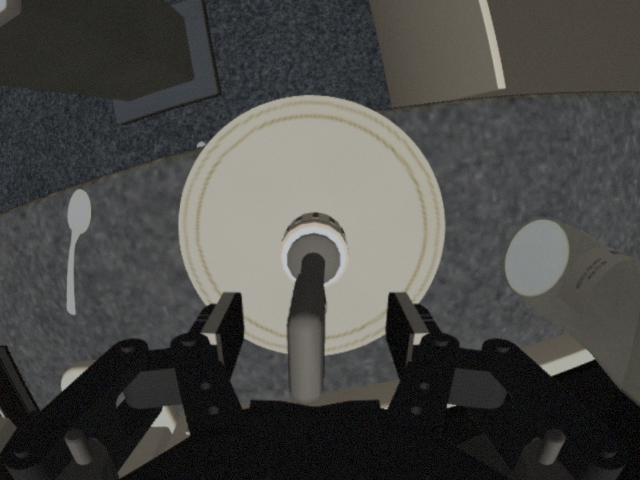

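The handle (308,350) is free between the open pads, and the cartridge (314,255) stands on the plate. Lifting away straight up.

Request:
step_arm([
  [[0,0,-8],0],
  [[0,0,-22],0],
  [[0,0,-40],0],
  [[0,0,-60],0],
  [[0,0,-80],0],
  [[0,0,-100],0],
  [[0,0,-110],0],
  [[0,0,-110],0],
])

```text
clock: 31.6
eef_pos: [0.4405, 0.4205, 0.3225]
tool_rot: [0.096, 0.995, 0.001, 0.001]
ft_force: [0.2, -0.2, -0.6]
grip_width: 0.0597
grasp_force: 0.0
```

```bash
python3 o.py
python3 - <<'E'
from h import *
im,d=bot.camera("wrist"); p=bot.camera_params("wrist"); P=fish(d,p["pose"],p)[0]
for nm,lo,hi in (("handle top",.153,.163),("collar/top",.058,.068),("shaft",.07,.1)):
    Q=P[(np.hypot(P[:,0]-.44,P[:,1]-.42)<.04)&(P[:,2]>lo)&(P[:,2]<hi)]
    if len(Q)>5: print(nm,len(Q),rect(Q),np.median(Q,0).round(4))
Q=P[(np.hypot(P[:,0]-.44,P[:,1]-.42)<.12)&(P[:,2]>.006)&(P[:,2]<.02)]; print("plate",rect(Q),np.percentile(Q,[1,99],axis=0).round(3))
im2,_=bot.camera("side"); im3,_=bot.camera("scene")
cv2.imwrite("pics/g.png",np.hstack([cv2.resize(im[:,:,::-1],(400,300)),cv2.resize(im3[120:320,90:355,::-1],(398,300))]))
E
```

```text
31.6 [0.4405 0.4205 0.3225] [ 0.17 -0.22 -0.58] [ 0.005 -0.021 -0.017] [9.590e-02 9.954e-01 9.000e-04 8.000e-04] [0.76 0.46 0.36 1.47 0.   0.95]
handle top 53 (array([424.2, 418.9]), array([11.7,  5.2]), 77.2) [0.4225 0.4205 0.1583]
collar/top 713 (array([439., 418.]), array([43. , 40.8]), 68.1) [0.4319 0.4222 0.0623]
shaft 403 (array([438.9, 419.5]), array([28.8, 23.2]), 63.9) [0.4359 0.4228 0.0717]
plate (array([439., 416.]), array([202.8, 204. ]), 71.1) [[0.342 0.321 0.006]
 [0.534 0.511 0.019]]
```

View pics/g.png

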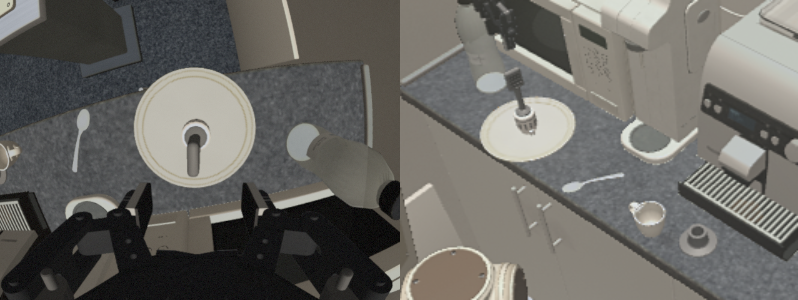

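The cartridge stands upright near the plate's middle ((196,132) in the wrist view, (525,122) in the right view) with the puller screwed in and the gripper clear. Cup and mug were not touched.

```bash
python3 -c "
from workcell import bot
print(bot.job_done())"
```

```text
the job is handed in; nothing more can be done
None
```

The job is handed in: at 31.6 s on the clock, the cartridge was standing upright within about 3 mm of the plate's centre, with the puller still screwed home; the green and pink look-alikes fell over early in the run, though the arm stayed about 12 cm from them.

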